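Chock a half bottle against the sprung stop of a labelling board

TASK

The half bottle lying on the wooden rolling board must be held still for labelling. With the fingertips on its side, roll it along the board (do not lift it) until it lightly presses in the sprung felt pad of the stop, without ramming the pad to its end; then slide the wooden wedge, thin edge first, under the other side of the bottle so that the bottle stays lightly pressed on the pad and square to the board, and let go. Leave the offcut, the cork, the standing bottle and the tumbler as they are.

Things in the scene. Friction and masses are not known exactly. Their poses are not given: they have to be found in the camera images.
- board: Fixed plywood rolling board, 240 mm along its x, 520 mm along y, yaw within 0.25 rad of the robot's frame. Origin on the table top: the board spans x = -120 to +120, y = -300 to +220 mm, and its top is 12 mm above the origin. The bottle is to be rolled along +y, to the stop. A strip 10 mm high edges the y = -300 end, 14 mm wide.
- stop: Steel stop on the board's +y end, 160 (x) by 40 (y) mm; axes as the board's, origin under the middle of its foot. Towards -y it bears a felt pad 100 mm wide, 36 high, its middle 31 mm above the board, on a clamped carriage set by hand and not measured: the free pad's face is anywhere from 34 to 66 mm before the origin. The pad gives on a spring, 2.5 N per mm, and ends after 5 mm (12.5 N).
- bottle_mid (a point): Lying half bottle, smooth green glass, 0.4 to 0.85 kg. The point is on its axis, mid-way along its straight part, which is 62 mm in diameter and 140 long (70 to each side). x runs along its axis to the neck, roughly along the board's +x (neck 23 mm thick, its end 170 mm from the point); y and z turn as it rolls. It rolls at under 2 N of push and, when pushed slowly, soon stops.
- wedge_grip (a point): Loose wooden wedge on the board near its -y end, 0.12 kg: a block 40 (x) by 42 (y) by 50 mm high with a ramp on its +y face. The point is the block's centre, 25 mm above its underside; z up. The ramp falls at 40 degrees from 28 mm above the underside to a thin edge 2 mm high, 56 mm from the point along +y. Once seated, the point is about 70 mm behind the bottle's axis.
- offcut: Plain wooden block without a ramp, 35 by 55 by 30 mm, standing on the board beside the wedge; not needed. Origin in the middle of its underside.
- cork: Cork, 24 mm in diameter, 45 mm tall, standing at the board's far +y corner; not needed. Origin in the middle of its underside.
- spare: Standing amber bottle, 74 mm in diameter, 235 mm tall, on the table to the left of the board; not needed. Origin in the middle of its underside.
- tumbler: Glass tumbler, 72 mm in diameter, 85 mm tall, on the table to the left of the board; not needed. Origin in the middle of its underside.
There are look-alikes about, which are no part of the job. Of the things shaped like the part that bears bottle_mid, the green glass one is meant.

How it is judged:
By the outcome, as a careful person would: the job done as asked, in the order asked, and still so for the second after the job is handed in, with the robot touching nothing.
It also fails if it takes over 62 s, if anything falls off the work surface, if the arm or the gripper's body presses on something with over 40 N, if the wrist force passes 120 N, or if a joint passes its speed limit or range.

ROBOT

A 6-joint arm with a two-finger parallel gripper is mounted at the origin on the work surface. World frame = base frame: x ahead of the robot, y to its left, z up, the work surface at z = 0. Lengths are in m, angles in degrees, forces in N, time in s.
With the tool pointing down it reaches from about 0.3 to 0.75 m from the base axis. Payload 8.5 kg.
Tool frame: the origin (TCP) lies between the finger pads; the fingertips stand 14 mm ahead of it and the grasp point (between the pads) lies 5 mm behind it; x points along the fingers, z is the direction in which the jaws open and shut, and the axes are right-handed (so a half turn about x gives the same grasp; the last joint's range is limited). The gripper opens to 85 mm and grips with 20 to 120 N. Pads are 22 mm wide; open, the fingers measure 114 mm over their backs; the gripper's body (76 mm by 85 mm) begins 54 mm behind the grasp point. The pads swing forward as they close: fully open they stand 13 mm farther back than shut.
Start: joints at [56.018, 21.807, 74.336, -0, 83.858, -12.336], TCP at [0.203, 0.511, 0.245] pointing down, gripper open.
Joint ranges: [-178.18, 178.18], [-50.72, 133.34], [12.68, 142.11], [-81.47, 261.47], [9.98, 163.14], [-165.26, 165.26]. Speed limits (degrees/s): [136.94, 136.94, 180, 180, 180, 180].

INTERFACE

Orientations are given as a 3x3 rotation matrix whose columns are the frame's x, y, z axes.
In Python, from rig import env gives the robot as it stands.
- The arm moves only by the shell command python3 -m jog 'ROWS' [FORCE]. ROWS is JSON, a list of rows, each a list of 5 numbers: the opening, from -1 (shut) to 1 (fully open), so that 0 is half open, then the shift along the tool's x, y, z in m, then the turn about the tool's x in rad. In form: [[claw, dx, dy, dz, yaw], ...]. A call has 1 to 20 rows; each row is the pose to reach, as a shift and turn from the pose commanded when the call began, along the tool's axes at that moment; what a row does not reach only later rows make up. A row lasts 1/10 s, in which the tool goes at most 50 mm and 8.59 degrees, less where a joint would pass 70% of its speed; a pose out of reach is approached as far as the arm can. A call with a gripper value outside its range is refused whole. The fingers move at their own pace and stop on an object; FORCE is the grip in N (left out, the last holds). Time passes only in rows, so rows that repeat a pose let the fingers close. It gives the time, the measured TCP pose, the force and the opening at its end, in the units of the state.
- env.observe(): the state, without advancing time (a new reading comes with each control period).
- env.get_image(name): name is "scene" or "top" or "wrist"; returns the picture (420x560x3 uint8, red, green, blue); there is no depth.
- env.camera_model(name): a dict with "fx", "fy", "cx", "cy" (pixels), "origin" and "orientation" of the camera in the world. Camera axes: x right, y up, looking along -z (the intrinsics and any distortion apply to the point x, -y, -z); pixel columns grow to the right and rows downward; lengths in m; the calibration is good to about 2 mm. A picture is of the moment at which its call begins: read the wrist's pose just before it. camera_model takes no time and is no camera call; for the wrist camera it gives the pose at the moment of the call.
- env.close_job(): hands the job in, once; it reports no verdict.
The state is a dict: "time_s": time; "q": joint angles; "qvel": joint speeds; "joint_efforts": joint torques, N m; "position": TCP position; "tool_rot": TCP orientation; "ft_force": force on the tool from outside, world axes, zero at the start; "wrist_torque": the same for the moment, N m; "grip_width": finger opening in m.
Only numpy, scipy, OpenCV 4.12 (cv2) and the standard library are available. Lean on these libraries where they do the work, as an engineer would, in place of code of your own. Each camera call takes 0.05 s, during which the arm holds its last target.

## Working session

There is one attempt and no reset: what is moved stays moved. The work goes in short steps, Python scripts to look and compute and a shell command to move; the robot and the scene stay as the last step left them, time stands still between calls to the robot, and variables do not carry over. Pictures are saved under pics/ and viewed, and the job is handed in when it is done.

```bash
ls; mkdir -p pics
python3 - <<'E'
from rig import env
import cv2
print(env.observe())
for n in ["scene","top","wrist"]:
    m=env.camera_model(n);print(n,m)
    cv2.imwrite(f"pics/{n}0.png",env.get_image(n)[:,:,::-1])
E
```

```text
pics
{'time_s': 0.0, 'q': array([ 5.60186880e+01,  2.18398211e+01,  7.43869182e+01,  5.94471460e-05,
        8.38591837e+01, -1.23352828e+01]), 'qvel': array([-0.07357667, -0.04237039, -0.0840135 ,  0.11305416,  0.0558068 ,
       -0.02873755]), 'joint_efforts': array([-4.27436435e-04, -4.48450577e+01, -2.31281823e+01, -2.19387434e-04,
        4.83427968e-03, -2.15138738e-05]), 'position': array([0.2027088 , 0.51096609, 0.24470999]), 'tool_rot': array([[-8.39037812e-04, -9.29480273e-01,  3.68870869e-01],
       [-1.24295463e-03,  3.68871683e-01,  9.29479498e-01],
       [-9.99998876e-01,  3.21378689e-04, -1.46479910e-03]]), 'ft_force': array([ 0.2687547 , -0.143225  ,  0.01555108]), 'wrist_torque': array([-0.0274415 ,  0.01838714,  0.02007505]), 'grip_width': 0.08535382001132891}
scene {'fx': 448.4889829170268, 'fy': 448.4889829170268, 'cx': 280.58369126328057, 'cy': 210.89019741966564, 'origin': array([1.24164452, 0.18753572, 0.76561736]), 'orientation': array([[-0.13254303, -0.65983686,  0.7396267 ],
       [ 0.99106438, -0.09948625,  0.0888475 ],
       [ 0.01495783,  0.7447938 ,  0.66712702]])}
top {'fx': 404.8964912624305, 'fy': 404.8964912624305, 'cx': 290.0273727531647, 'cy': 208.599529696314, 'origin': array([0.25699585, 0.06146286, 1.18546586]), 'orientation': array([[ 0.01040312,  0.98256542, -0.18562587],
       [-0.99970946,  0.00618331, -0.02329739],
       [-0.02174343,  0.18581431,  0.98234427]])}
wrist {'fx': 317.71584255268357, 'fy': 317.71584255268357, 'cx': 277.22904802429696, 'cy': 203.26335436515723, 'origin': array([0.12594318, 0.54168565, 0.37376384]), 'orientation': array([[ 0.36948368, -0.88010276, -0.29816259],
       [ 0.92923647,  0.34953994,  0.11975562],
       [-0.00117752, -0.32131131,  0.94697289]])}
```

View pics/scene0.png

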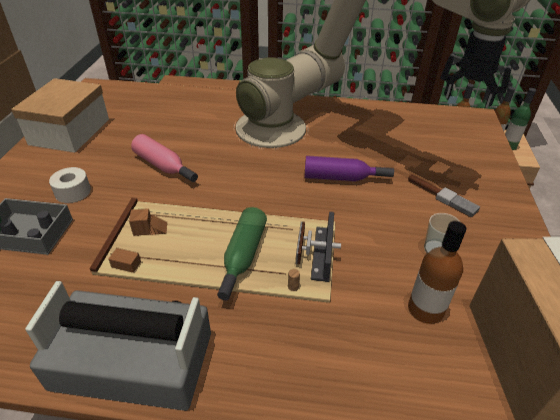

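View pics/top0.png

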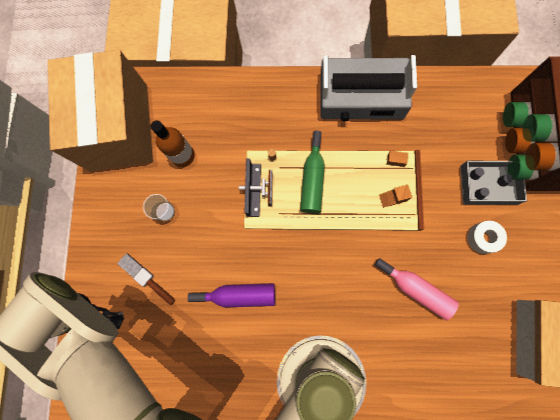

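View pics/wrist0.png

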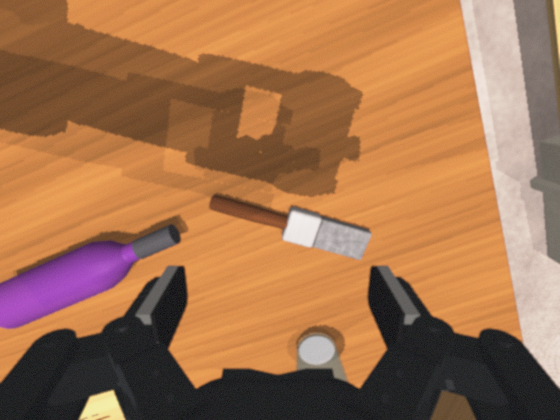

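The top view shows the board at cols 245–420 and rows 150–230. The green bottle is at (313,180) with its neck towards +x, the stop is on the left, and the wedge is at about (397,195). I'll enlarge both views.

Run:
```python
import cv2
a=cv2.imread("pics/top0.png")[120:245,230:430]
cv2.imwrite("pics/top0c.png",cv2.resize(a,None,fx=4,fy=4,interpolation=cv2.INTER_CUBIC))
a=cv2.imread("pics/scene0.png")[190:310,85:350]
cv2.imwrite("pics/scene0c.png",cv2.resize(a,None,fx=3,fy=3,interpolation=cv2.INTER_CUBIC))
```

```text
(no output)
```

View pics/top0c.png

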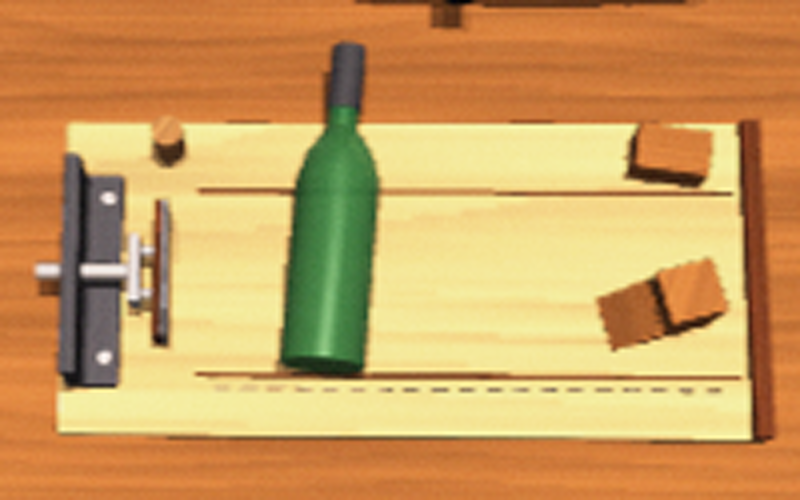

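View pics/scene0c.png

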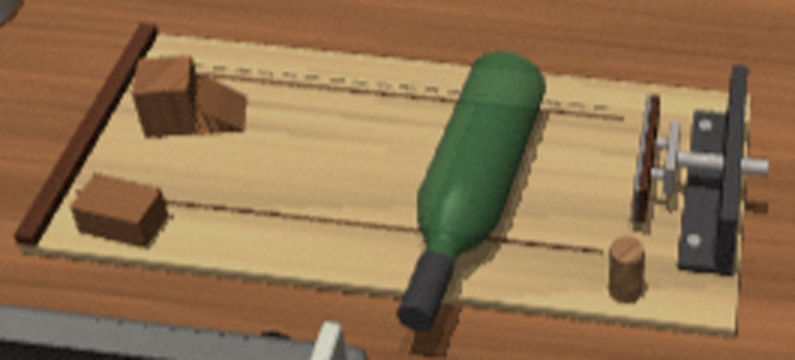

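```bash
cat > h.py <<'E'
import numpy as np
from rig import env
def ray(n,u,v,m=None):
    m=m or env.camera_model(n)
    d=np.array([(u-m["cx"])/m["fx"],-(v-m["cy"])/m["fy"],-1.])
    return np.array(m["origin"]),np.array(m["orientation"])@d
def atz(n,u,v,z,m=None):
    o,d=ray(n,u,v,m); return o+d*(z-o[2])/d[2]
def proj(n,p,m=None):
    m=m or env.camera_model(n)
    c=np.array(m["orientation"]).T@(np.asarray(p)-m["origin"])
    return np.array([m["cx"]+m["fx"]*c[0]/-c[2], m["cy"]+m["fy"]*c[1]/c[2]])
E
cat > m1.py <<'E'
from h import *
np.set_printoptions(precision=4,suppress=True)
T=lambda u,v,z:atz("top",230+u/4,120+v/4,z)
S=lambda u,v,z:atz("scene",85+u/3,190+v/3,z)
print("board L top",T(68,123,.012),T(57,433,.012))
print("board R top (strip outer)",T(759,121,.022),T(774,438,.022),T(742,122,.012),T(752,437,.012))
print("scene board", S(738,332,.012),S(748,95,.012),S(20,240,.022),S(145,26,.022),S(157,35,.012))
print("wedge top",[T(*p,.062) for p in [(655,278),(708,258),(728,303),(673,330)]])
print("wedge edge",T(597,298,.014),T(614,350,.014))
print("pad top",T(168,203,.061),T(168,345,.061),T(160,200,.061),T(156,343,.061))
print("S pad top near face",S(652,97,.061),S(640,158+30,.061))
print("bottle",T(298,180,.043),T(378,190,.043),T(282,360,.043),T(363,370,.043), T(348,45,.043))
print("offcut",[T(*p,.042) for p in [(642,123),(712,130),(705,180),(637,170)]])
E
python3 m1.py
```

```text
board L top [0.6569 0.222  0.012 ] [0.4193 0.2229 0.012 ]
board R top (strip outer) [ 0.6566 -0.2965  0.022 ] [ 0.4181 -0.2955  0.022 ] [ 0.6592 -0.2868  0.012 ] [ 0.4201 -0.2828  0.012 ]
scene board [0.6658 0.2268 0.012 ] [0.4258 0.2232 0.012 ] [ 0.6665 -0.2878  0.022 ] [ 0.4269 -0.2882  0.022 ] [ 0.4257 -0.2801  0.012 ]
wedge top [array([ 0.5262, -0.2053,  0.062 ]), array([ 0.541 , -0.2433,  0.062 ]), array([ 0.5084, -0.2559,  0.062 ]), array([ 0.4887, -0.2165,  0.062 ])]
wedge edge [ 0.5223 -0.1736  0.014 ] [ 0.4834 -0.1848  0.014 ]
pad top [0.5801 0.1412 0.061 ] [0.4759 0.1393 0.061 ] [0.5823 0.147  0.061 ] [0.4773 0.1478 0.061 ]
S pad top near face [0.492  0.1482 0.061 ] [0.5873 0.1489 0.061 ]
bottle [0.6031 0.0475 0.043 ] [ 0.5958 -0.011   0.043 ] [0.469  0.0585 0.043 ] [0.4621 0.0005 0.043 ] [0.7076 0.0107 0.043 ]
offcut [array([ 0.6479, -0.2049,  0.042 ]), array([ 0.6427, -0.2557,  0.042 ]), array([ 0.6046, -0.249 ,  0.042 ]), array([ 0.612, -0.2  ,  0.042])]
```

Measured: the board has a yaw of about 0 and its origin near (0.541, 0.004). The bottle mid is at about (0.536, 0.024), turned −0.08 rad, and the pad face is at y ≈ 0.141–0.149. The wedge is at about (0.516, −0.230), turned about +17°. All of this fits the sizes given. I'll move to behind the bottle with the jaws along world x.

```bash
python3 -m jog '[[1,0.03,-0.037,-0.029,0.15],[1,0.06,-0.074,-0.058,0.3],[1,0.06,-0.111,-0.087,0.45],[1,0.06,-0.148,-0.117,0.6],[1,0.06,-0.185,-0.146,0.75],[1,0.06,-0.222,-0.175,0.9],[1,0.06,-0.26,-0.204,1.05],[1,0.06,-0.297,-0.233,1.193],[1,0.06,-0.334,-0.262,1.193],[1,0.06,-0.371,-0.292,1.193],[1,0.06,-0.408,-0.321,1.193],[1,0.06,-0.445,-0.35,1.193],[1,0.06,-0.482,-0.379,1.193],[1,0.06,-0.519,-0.408,1.193],[1,0.06,-0.519,-0.408,1.193],[1,0.06,-0.519,-0.408,1.193],[1,0.06,-0.519,-0.408,1.193]]'
python3 - <<'E'
from h import *
import cv2
for n in ["scene","top","wrist"]:
    cv2.imwrite(f"pics/{n}1.png",env.get_image(n)[:,:,::-1])
o=env.observe();print(o["position"],o["tool_rot"],o["q"],o["ft_force"])
print(env.camera_model("wrist"))
E
```

```text
time_s: 1.85
position: [0.5342, -0.0587, 0.1852]
tool_rot: [[-0.001, -0.001, 1.0], [0.0, 1.0, 0.001], [-1.0, 0.0, -0.001]]
ft_force: [-0.1, 0.2, -0.1]
grip_width: 0.0853
[ 0.53441536 -0.05846905  0.18554233] [[ 4.92381918e-05 -1.38447208e-03  9.99999040e-01]
 [ 8.91602512e-08  9.99999042e-01  1.38447208e-03]
 [-9.99999999e-01  2.09912639e-08  4.92382681e-05]] [-1.88687806e+01  2.35265305e+01  8.20676696e+01  9.52260964e-04
  7.44031320e+01 -1.89483610e+01] [-0.4640298   0.04944912  1.73793746]
{'fx': 317.71584255268357, 'fy': 317.71584255268357, 'cx': 277.22904802429696, 'cy': 203.26335436515723, 'origin': array([0.53438951, 0.02435391, 0.31450099]), 'orientation': array([[ 9.99999720e-01, -6.93244709e-04, -2.80274219e-04],
       [ 7.46547251e-04,  9.46916618e-01,  3.21478398e-01],
       [ 4.25331174e-05, -3.21478517e-01,  9.46916871e-01]])}
```

View pics/wrist1.png

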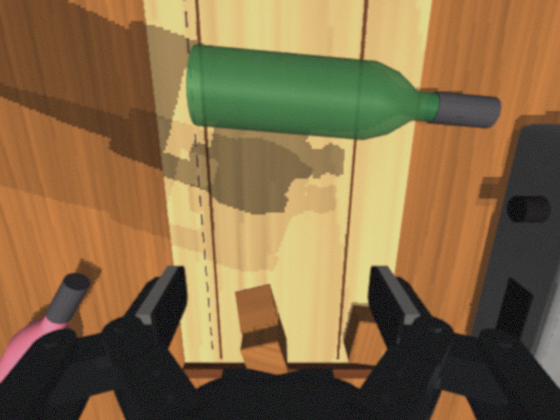

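View pics/scene1.png

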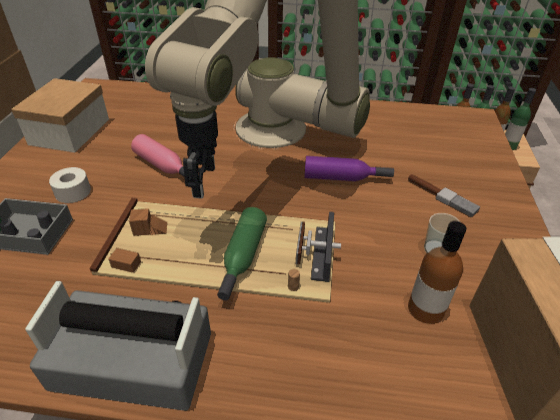

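Run:
```python
from h import *
np.set_printoptions(precision=4,suppress=True)
m=env.camera_model("wrist")
def axis_at(col_t,rt,rb):
    # tangent rays in y-z plane: axis direction = bisector; intersect at z=.043
    o,d1=ray("wrist",col_t,rt,m);_,d2=ray("wrist",col_t,rb,m)
    d=d1/np.linalg.norm(d1)+d2/np.linalg.norm(d2); return o+d*(.043-o[2])/d[2]
print(axis_at(205,45,125),axis_at(355,60,137))
print("base",atz("wrist",189,85,.043,m),"neckend",atz("wrist",499,110,.043,m))
print("wedge edge",atz("wrist",236,292,.014,m),atz("wrist",271,285,.014,m))
```

```text
[0.4764 0.031  0.043 ] [0.5976 0.021  0.043 ]
base [0.4637 0.0322 0.043 ] neckend [0.7164 0.0131 0.043 ]
wedge edge [ 0.4891 -0.1811  0.014 ] [ 0.5277 -0.1721  0.014 ]
```

```bash
python3 -m jog '[[1,0.04,0,0,0],[1,0.08,0,0,0],[1,0.11,0,0,0],[1,0.13,0,0,0],[1,0.143,0,0,0],[1,0.149,0,0,0],[1,0.149,0,0,0],[1,0.149,0,0,0]]'
python3 - <<'E'
from h import *
import cv2
for n in ["wrist","scene"]:
    cv2.imwrite(f"pics/{n}2.png",env.get_image(n)[:,:,::-1])
a=cv2.imread("pics/scene2.png")[150:310,85:350]
cv2.imwrite("pics/scene2c.png",cv2.resize(a,None,fx=3,fy=3,interpolation=cv2.INTER_CUBIC))
E
```

```text
time_s: 2.8
position: [0.5351, -0.0593, 0.037]
tool_rot: [[0.001, -0.0, 1.0], [-0.0, 1.0, 0.0], [-1.0, -0.0, 0.001]]
ft_force: [-0.2, -0.9, -0.1]
grip_width: 0.0856
```

View pics/scene2c.png

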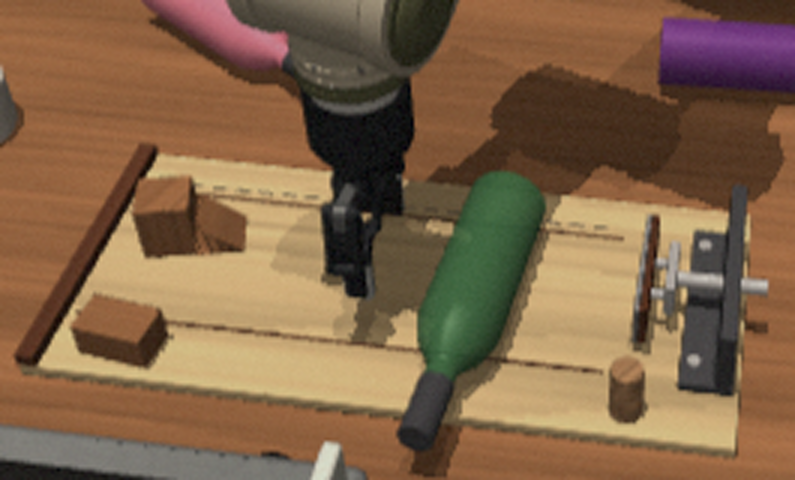

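View pics/wrist2.png

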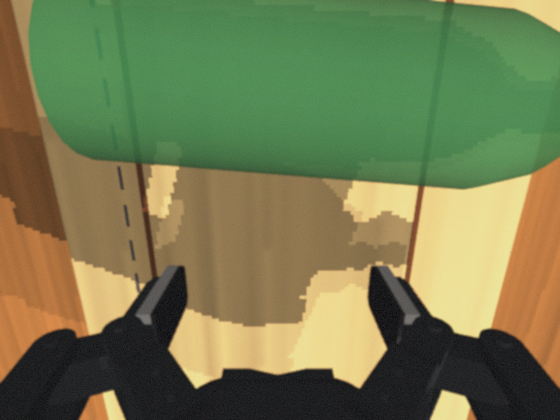

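The fingers are clear above the board behind the bottle, and the tip is about 20 mm above the board. I'll approach and start rolling slowly.

```bash
python3 -m jog '[[1,0,0.008,0.002,0],[1,0,0.016,0.004,0],[1,0,0.024,0.004,0],[1,0,0.031,0.004,0],[1,0,0.035,0.004,0],[1,0,0.038,0.004,0],[1,0,0.041,0.004,0],[1,0,0.044,0.004,0],[1,0,0.047,0.004,0],[1,0,0.05,0.004,0],[1,0,0.053,0.004,0],[1,0,0.056,0.004,0],[1,0,0.059,0.004,0],[1,0,0.062,0.004,0],[1,0,0.065,0.004,0],[1,0,0.068,0.004,0],[1,0,0.071,0.004,0],[1,0,0.073,0.004,0],[1,0,0.075,0.004,0],[1,0,0.076,0.004,0]]'
cat > look.py <<'E'
import sys,cv2
from h import *
k=sys.argv[1]
for n in sys.argv[2:]:
    im=env.get_image(n)[:,:,::-1]
    if n=="top": im=cv2.resize(im[120:245,230:430],None,fx=4,fy=4,interpolation=cv2.INTER_CUBIC)
    if n=="scene": im=cv2.resize(im[150:310,85:350],None,fx=3,fy=3,interpolation=cv2.INTER_CUBIC)
    cv2.imwrite(f"pics/{n}{k}.png",im)
o=env.observe();print(o["time_s"],o["position"],o["ft_force"],o["wrist_torque"])
E
python3 look.py 3 wrist scene
```

```text
time_s: 4.9
position: [0.5387, 0.0167, 0.0363]
tool_rot: [[-0.0, -0.0, 1.0], [0.0, 1.0, 0.0], [-1.0, 0.0, -0.0]]
ft_force: [0.1, 0.2, -0.4]
grip_width: 0.0853
5.0 [0.53877745 0.0166413  0.03633232] [-0.0792784   0.2199202  -0.32542043] [-0.05126589 -0.04170628  0.03530284]
```

View pics/wrist3.png

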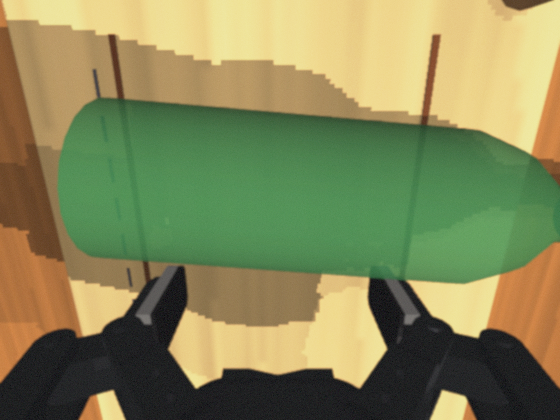

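View pics/scene3.png

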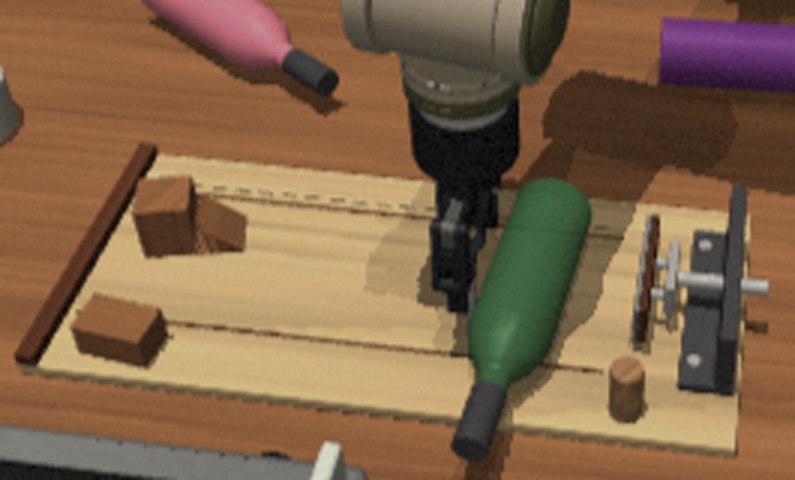

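Run:
```python
from h import *
np.set_printoptions(precision=4,suppress=True)
T=lambda u,v,z:atz("top",230+u/4,120+v/4,z)
S=lambda u,v,z:atz("scene",85+u/3,150+v/3,z)
print("cork top",T(168,131,.057),S(628,366,.057)," base S",S(627,412,.012))
# bottle now from wrist
m=env.camera_model("wrist")
def axis_at(c,rt,rb):
    o,d1=ray("wrist",c,rt,m);_,d2=ray("wrist",c,rb,m)
    d=d1/np.linalg.norm(d1)+d2/np.linalg.norm(d2); return o+d*(.043-o[2])/d[2]
print(axis_at(100,99,257),axis_at(470,129,283))
print("bottle base/end", atz("wrist",60,175,.043,m),"neck end S",S(468,450,.043))
# pad face from scene: bottom edge and top edge
print("pad scene", S(655,218,.061),S(640,300,.061), S(634,340,.025))
print("pad top cam", T(170,203,.061),T(168,343,.061))
```

```text
cork top [0.6356 0.1425 0.057 ] [0.6385 0.1461 0.057 ]  base S [0.6423 0.1474 0.012 ]
[0.4686 0.0681 0.043 ] [0.6174 0.0568 0.043 ]
bottle base/end [0.4531 0.0698 0.043 ] neck end S [0.7134 0.049  0.043 ]
pad scene [0.4928 0.1506 0.061 ] [0.5796 0.1481 0.061 ] [0.5861 0.1459 0.025 ]
pad top cam [0.5801 0.1398 0.061 ] [0.4774 0.1393 0.061 ]
```

The cork's near side is at about y = 0.134 and x = 0.639, only just clear of the shoulder, so I'll watch it. The bottle still lies at −0.076 rad, and the flat pad together with two fingertips should square it. I'll keep rolling.

```bash
python3 -m jog '[[1,0,0.003,0,0],[1,0,0.006,0,0],[1,0,0.009,0,0],[1,0,0.012,0,0],[1,0,0.015,0,0],[1,0,0.018,0,0],[1,0,0.021,0,0],[1,0,0.024,0,0],[1,0,0.027,0,0],[1,0,0.03,0,0],[1,0,0.033,0,0],[1,0,0.035,0,0],[1,0,0.037,0,0],[1,0,0.039,0,0],[1,0,0.041,0,0],[1,0,0.042,0,0],[1,0,0.043,0,0],[1,0,0.043,0,0]]'
python3 look.py 4 wrist scene
```

```text
time_s: 6.8
position: [0.5387, 0.0596, 0.0363]
tool_rot: [[-0.0, -0.0, 1.0], [0.0, 1.0, 0.0], [-1.0, 0.0, -0.0]]
ft_force: [0.0, -0.8, -0.1]
grip_width: 0.0856
6.9 [0.53875387 0.05952321 0.03631067] [-0.28889144  0.07380825  0.4231024 ] [-0.04738087 -0.01990478  0.02455673]
```

View pics/wrist4.png

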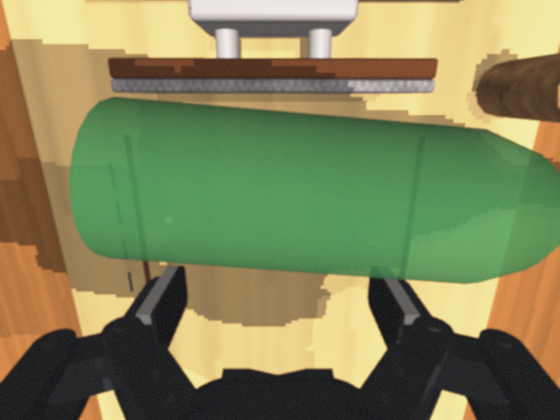

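View pics/scene4.png

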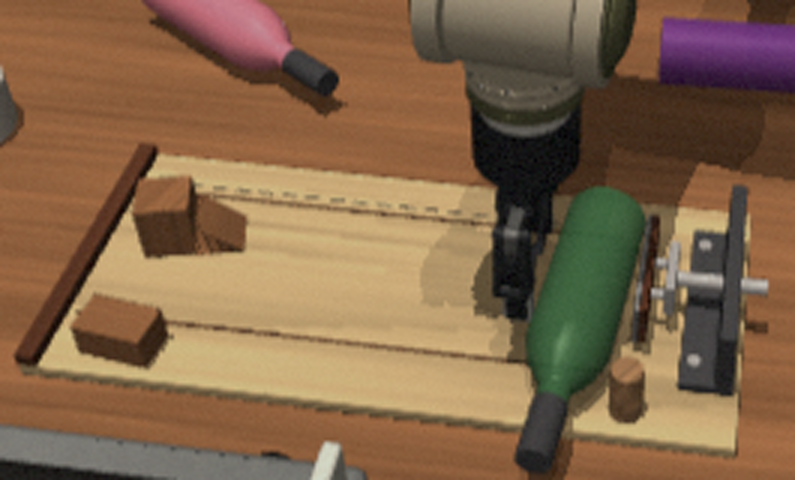

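```bash
cat > w.py <<'E'
from h import *
np.set_printoptions(precision=4,suppress=True)
m=env.camera_model("wrist")
def axis_at(c,rt,rb):
    o,d1=ray("wrist",c,rt,m);_,d2=ray("wrist",c,rb,m)
    d=d1/np.linalg.norm(d1)+d2/np.linalg.norm(d2); return o+d*(.043-o[2])/d[2]
E
python3 - <<'E'
from w import *
print("pad face top edge",atz("wrist",112,92,.061,m),atz("wrist",433,92,.061,m), "row84", atz("wrist",112,84,.061,m))
print(axis_at(110,98,258),axis_at(470,128,283))
print("cork base near",atz("wrist",482,90,.012,m),atz("wrist",540,120,.057,m))
E
```

```text
pad face top edge [0.4877 0.1434 0.061 ] [0.5871 0.1433 0.061 ] row84 [0.4881 0.1457 0.061 ]
[0.4726 0.1109 0.043 ] [0.6174 0.0998 0.043 ]
cork base near [0.6319 0.1446 0.012 ] [0.6257 0.1346 0.057 ]
```

```bash
python3 -m jog '[[1,0,0.001,0,0],[1,0,0.002,0,0],[1,0,0.003,0,0],[1,0,0.004,0,0],[1,0,0.005,0,0],[1,0,0.006,0,0],[1,0,0.007,0,0],[1,0,0.0075,0,0],[1,0,0.008,0,0],[1,0,0.0085,0,0],[1,0,0.0085,0,0],[1,0,0.0085,0,0]]'
python3 look.py 5 wrist
```

```text
time_s: 8.1
position: [0.5387, 0.0681, 0.0363]
tool_rot: [[-0.0, -0.0, 1.0], [0.0, 1.0, 0.0], [-1.0, 0.0, -0.0]]
ft_force: [1.1, -4.1, 0.9]
grip_width: 0.0856
8.15 [0.53871879 0.06807677 0.03628049] [ 0.20081573 -3.1116106   1.4035007 ] [-0.35071289 -0.20412547 -0.17257842]
```

View pics/wrist5.png

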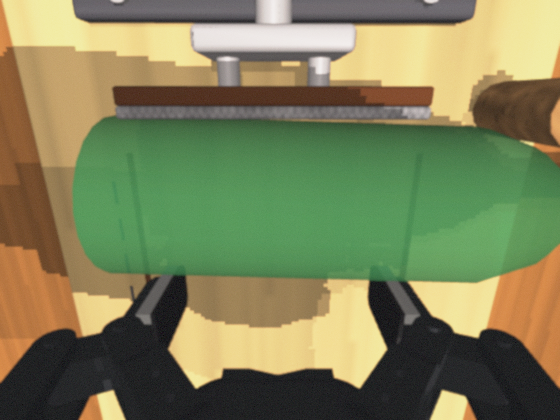

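```bash
python3 - <<'E'
from w import *
print(axis_at(110,118,272),axis_at(470,127,282))
print("pad edge",atz("wrist",112,117,.061,m),"wood/felt border",atz("wrist",116,106,.061,m),atz("wrist",430,106,.061,m))
E
python3 -m jog '[[1,0,0.0003,0,0],[1,0,0.0006,0,0],[1,0,0.0009,0,0],[1,0,0.0012,0,0],[1,0,0.0012,0,0],[1,0,0.0012,0,0]]'
python3 look.py 6 wrist
```

```text
[0.4714 0.1128 0.043 ] [0.6172 0.1088 0.043 ]
pad edge [0.4864 0.1444 0.061 ] wood/felt border [0.4882 0.1478 0.061 ] [0.5868 0.1477 0.061 ]
time_s: 8.75
position: [0.5388, 0.0692, 0.0363]
tool_rot: [[-0.0, -0.0, 1.0], [0.0, 1.0, 0.0], [-1.0, 0.0, -0.0]]
ft_force: [1.2, -3.7, 2.0]
grip_width: 0.0856
8.8 [0.53878796 0.06921622 0.03633136] [ 1.61370488 -4.10639068  0.76421137] [-0.5082971  -0.23857401 -0.19417025]
```

View pics/wrist6.png

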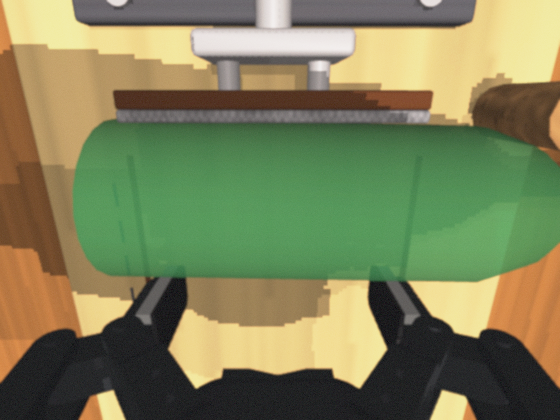

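The bottle is nearly square, turned about −0.02 rad, and the push is about 4 N. I'll press slightly further to square it.

```bash
python3 -m jog '[[1,0,0.0003,0,0],[1,0,0.0006,0,0],[1,0,0.0009,0,0],[1,0,0.0012,0,0],[1,0,0.0012,0,0],[1,0,0.0012,0,0]]'
python3 look.py 7 wrist top scene
python3 - <<'E'
import cv2
a=cv2.imread("pics/wrist7.png")[80:300]
cv2.imwrite("pics/wrist7c.png",cv2.resize(a,(800,600)))
E
```

```text
time_s: 9.4
position: [0.5387, 0.0705, 0.0363]
tool_rot: [[-0.0, -0.0, 1.0], [0.0, 1.0, 0.0], [-1.0, 0.0, -0.0]]
ft_force: [0.8, -4.2, 2.0]
grip_width: 0.0855
9.55 [0.5387359  0.07045619 0.03629265] [ 1.64587137 -4.1690033   2.7419377 ] [-0.49643213 -0.31280808 -0.17546744]
```

View pics/wrist7c.png

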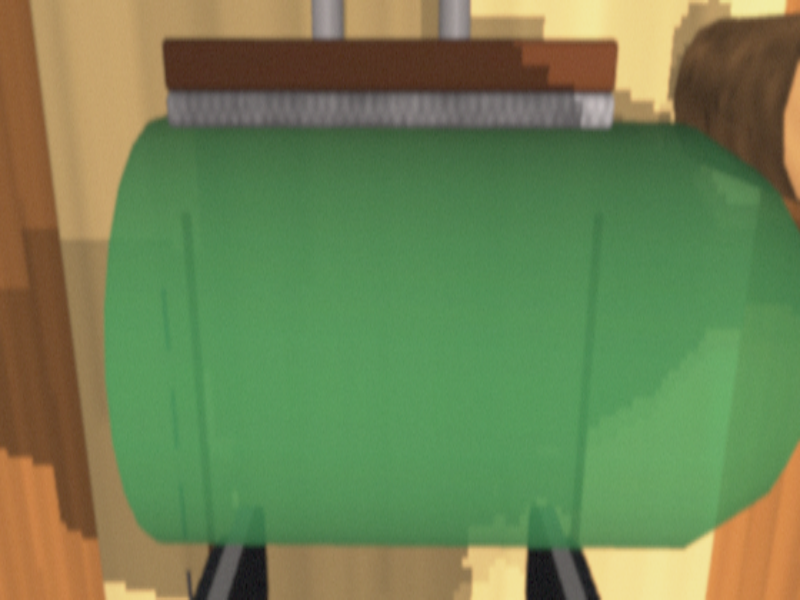

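View pics/scene7.png

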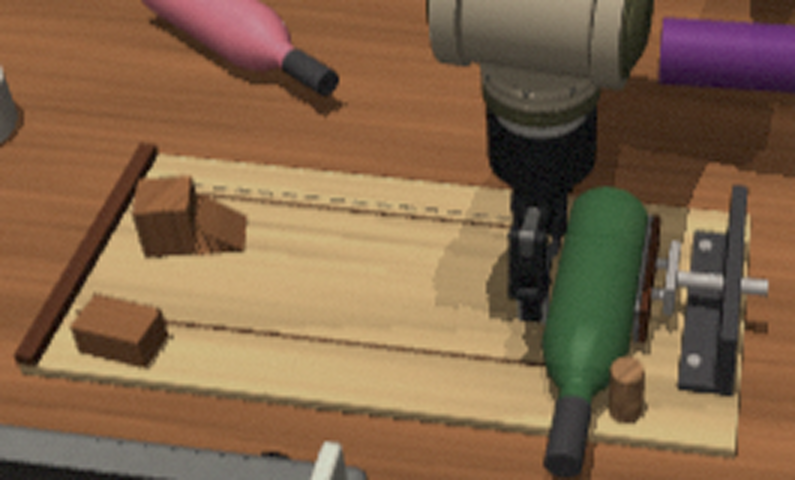

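The bottle is now square to within about 0.01 rad and presses the pad with about 4 N, or 1.7 mm. The cork is untouched. I'll back off gently so the pad doesn't fling the bottle.

```bash
python3 -m jog '[[1,0,-0.0003,0,0],[1,0,-0.0006,0,0],[1,0,-0.0009,0,0],[1,0,-0.0012,0,0],[1,0,-0.0015,0,0],[1,0,-0.0018,0,0],[1,0,-0.0021,0,0],[1,0,-0.0024,0,0],[1,0,-0.0027,0,0],[1,0,-0.003,0,0],[1,0,-0.0035,0,0],[1,0,-0.004,0,0],[1,0,-0.005,0,0],[1,0,-0.006,0,0],[1,0,-0.01,0,0],[1,0,-0.015,0,0]]'
python3 look.py 8 wrist
```

```text
time_s: 11.15
position: [0.5388, 0.0551, 0.0363]
tool_rot: [[0.0, -0.0, 1.0], [-0.0, 1.0, 0.0], [-1.0, -0.0, 0.0]]
ft_force: [0.1, -0.2, -0.7]
grip_width: 0.0855
11.2 [0.53887749 0.05440754 0.03633035] [ 0.56444875 -0.78488213  0.61256253] [-0.01013613 -0.02655686 -0.00694829]
```

View pics/wrist8.png

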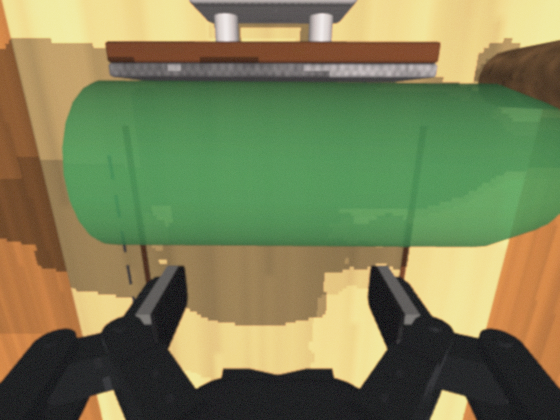

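```bash
python3 - <<'E'
from w import *
print(axis_at(100,81,243),axis_at(470,84,246))
print("base",atz("wrist",64,160,.043,m),"pad",atz("wrist",112,78,.061,m),atz("wrist",435,78,.061,m))
E
python3 -m jog '[[1,-0.01,-0.01,0,0],[1,-0.05,-0.03,-0.005,0],[1,-0.1,-0.07,-0.01,0],[1,-0.124,-0.12,-0.015,0],[1,-0.124,-0.17,-0.02,-0.1],[1,-0.124,-0.21,-0.023,-0.2],[1,-0.124,-0.25,-0.023,-0.3],[1,-0.124,-0.285,-0.023,-0.3],[1,-0.124,-0.285,-0.023,-0.3],[1,-0.124,-0.285,-0.023,-0.3],[1,-0.124,-0.285,-0.023,-0.3]]'
python3 look.py 9 wrist top scene
```

```text
[0.4699 0.112  0.043 ] [0.6144 0.1107 0.043 ]
base [0.4561 0.1135 0.043 ] pad [0.4885 0.1423 0.061 ] [0.5872 0.1422 0.061 ]
time_s: 12.3
position: [0.5156, -0.2287, 0.1607]
tool_rot: [[-0.0, -0.296, 0.955], [0.0, 0.955, 0.296], [-1.0, 0.0, 0.0]]
ft_force: [0.5, -0.5, -0.5]
grip_width: 0.0855
12.45 [ 0.51586786 -0.22848728  0.16058516] [-0.04450361 -0.04024399  0.46784129] [ 0.04074864  0.01982773 -0.01524772]
```

View pics/wrist9.png

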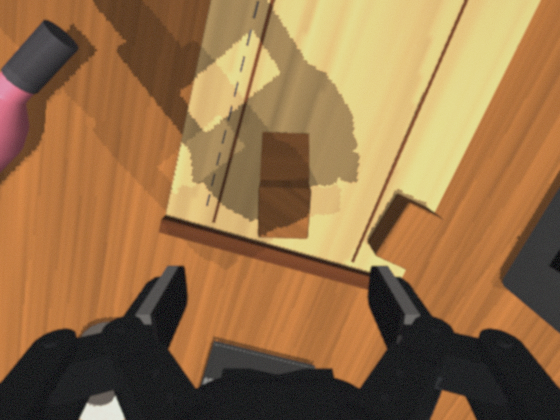

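View pics/scene9.png

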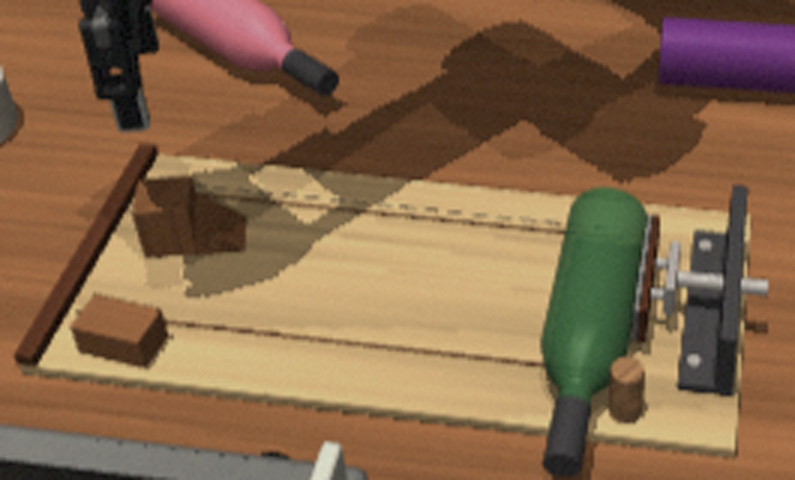

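View pics/top9.png

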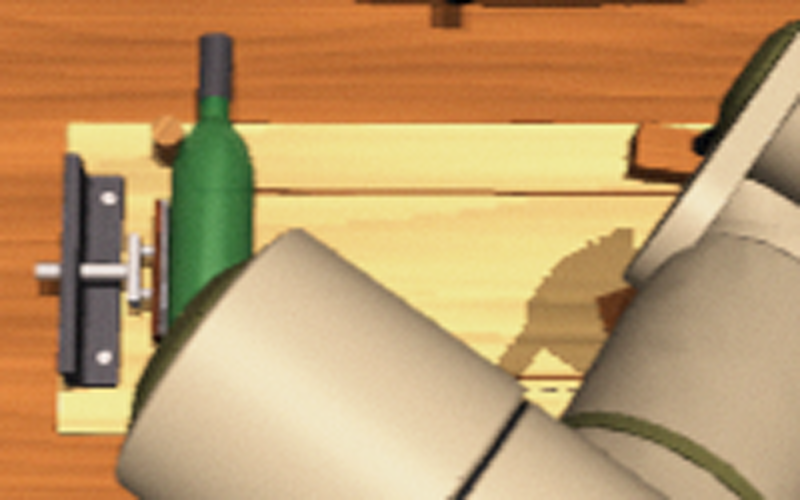

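Run:
```python
import cv2
a=cv2.imread("pics/wrist9.png")[115:255,215:355]
cv2.imwrite("pics/wrist9c.png",cv2.resize(a,None,fx=4,fy=4,interpolation=cv2.INTER_CUBIC))
```

```text
(no output)
```

View pics/wrist9c.png

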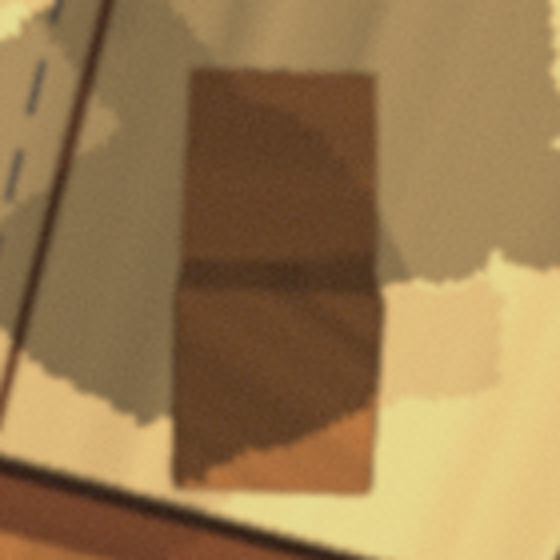

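Run:
```python
from w import *
W=lambda u,v,z:atz("wrist",215+u/4,115+v/4,z,m)
P=[W(*p,.062) for p in [(177,290),(382,297),(372,493),(172,488)]]
for p in P: print(p)
c=sum(P)/4; E=[W(190,68,.014),W(377,72,.014)]; e=sum(E)/2
print("c",c,"edge",E,e,np.linalg.norm((e-c)[:2]))
f=lambda a:np.degrees(np.arctan2(a[1],a[0]))
print("yaws",f(P[1]-P[0]),f(P[2]-P[3]),f(E[1]-E[0]),f(e-c)-90,f(P[0]-P[3])-90,f(P[1]-P[2])-90)
d=(e-c)[:2];d/=np.linalg.norm(d);print("c from edge",e[:2]-.056*d)
o=env.observe();R=o["tool_rot"];print(o["position"],f(R[:,2]),"tool shift",R.T@(np.r_[c[:2],.037]-o["position"]))
```

```text
[ 0.4978 -0.2153  0.062 ]
[ 0.5347 -0.2053  0.062 ]
[ 0.546  -0.2438  0.062 ]
[ 0.5082 -0.2544  0.062 ]
c [ 0.5217 -0.2297  0.062 ] edge [array([ 0.4882, -0.1813,  0.014 ]), array([ 0.5264, -0.1703,  0.014 ])] [ 0.5073 -0.1758  0.014 ] 0.05577735945464155
yaws 15.202468450072345 15.664021437917828 16.03303757884196 14.925084811438168 14.802482974002302 16.356324440987194
c from edge [ 0.5217 -0.2299]
[ 0.5159 -0.2285  0.1606] 17.277360636129373 tool shift [ 0.1236 -0.0029  0.0052]
```

The bottle stayed on the pad. The wedge is at (0.5217, −0.2298), turned 15.5°, and its block-to-edge length measures 55.8 mm against the 56 mm given, so the measurement is good. I'll descend and grip.

```bash
python3 -m jog '[[1,0.02,-0.003,0.005,-0.0],[1,0.05,-0.003,0.005,0.031],[1,0.085,-0.003,0.005,0.031],[1,0.11,-0.003,0.005,0.031],[1,0.12,-0.003,0.005,0.031],[1,0.1245,-0.003,0.005,0.031],[1,0.1245,-0.003,0.005,0.031],[-0.2,0.1245,-0.003,0.005,0.031],[-0.2,0.1245,-0.003,0.005,0.031],[-0.2,0.1245,-0.003,0.005,0.031],[-0.2,0.1245,-0.003,0.005,0.031],[-0.2,0.1245,-0.003,0.005,0.031],[-0.2,0.1245,-0.003,0.005,0.031]]' 20
python3 look.py 10 wrist scene
```

```text
time_s: 13.75
position: [0.5217, -0.2311, 0.0365]
tool_rot: [[0.001, -0.266, 0.964], [-0.001, 0.964, 0.266], [-1.0, -0.001, 0.001]]
ft_force: [-0.2, 0.5, 6.1]
grip_width: 0.04
13.85 [ 0.52172948 -0.23116288  0.03653774] [-0.36966327  0.83231142  5.75152232] [0.1381861  0.16629613 0.00780932]
```

View pics/wrist10.png

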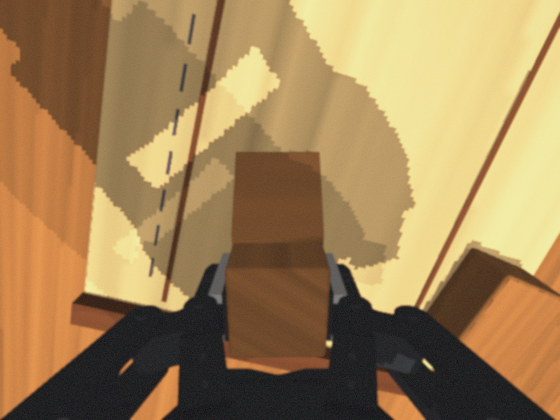

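View pics/scene10.png

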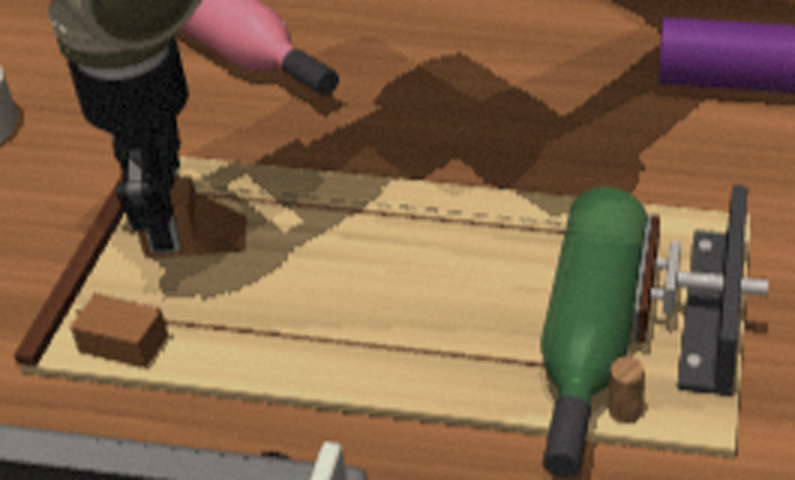

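Gripped at a width of 40 mm. The fingers press the wedge down with about 6 N, so I'll relieve that slightly and slide it along, squaring it on the way.

```bash
python3 -m jog '[[-0.2,-0.0005,0,0,0],[-0.2,-0.0005,0.01,0.0035,0.03],[-0.2,-0.0005,0.025,0.009,0.06],[-0.2,-0.0005,0.04,0.014,0.09],[-0.2,-0.0005,0.055,0.0195,0.12],[-0.2,-0.0005,0.07,0.0245,0.15],[-0.2,-0.0005,0.085,0.03,0.18],[-0.2,-0.0005,0.1,0.0355,0.21],[-0.2,-0.0005,0.115,0.0405,0.24],[-0.2,-0.0005,0.13,0.046,0.2697],[-0.2,-0.0005,0.145,0.051,0.2697],[-0.2,-0.0005,0.16,0.0565,0.2697],[-0.2,-0.0005,0.175,0.062,0.2697],[-0.2,-0.0005,0.19,0.067,0.2697],[-0.2,-0.0005,0.202,0.0715,0.2697],[-0.2,-0.0005,0.211,0.0745,0.2697],[-0.2,-0.0005,0.2165,0.0765,0.2697],[-0.2,-0.0005,0.2185,0.077,0.2697],[-0.2,-0.0005,0.2185,0.077,0.2697],[-0.2,-0.0005,0.2185,0.077,0.2697]]'
python3 look.py 11 wrist scene
```

```text
time_s: 15.85
position: [0.5379, 0.0011, 0.0365]
tool_rot: [[0.001, 0.0, 1.0], [0.001, 1.0, -0.0], [-1.0, 0.001, 0.001]]
ft_force: [1.4, 1.0, 5.7]
grip_width: 0.0396
15.95 [0.53786143 0.00110434 0.03655031] [0.79348083 0.06920148 4.73599765] [ 0.04258122 -0.10886839  0.0655874 ]
```

View pics/wrist11.png

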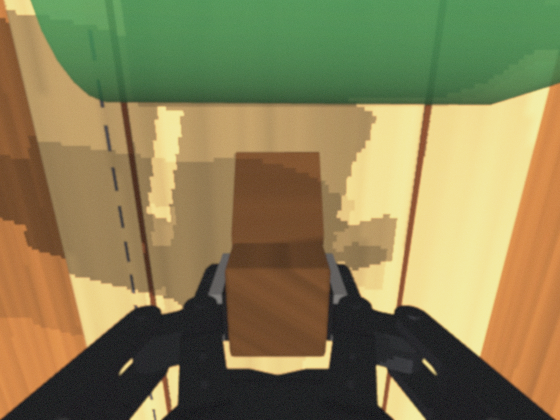

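View pics/scene11.png

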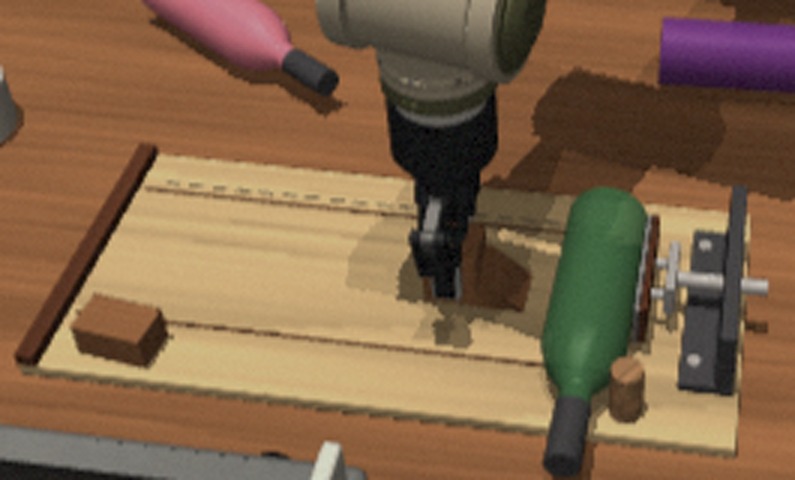

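```bash
python3 -m jog '[[-0.2,-0.0005,0.003,0,0],[-0.2,-0.0008,0.006,0,0],[-0.2,-0.0008,0.01,0,0],[-0.2,-0.0008,0.014,0,0],[-0.2,-0.0008,0.018,0,0],[-0.2,-0.0008,0.022,0,0],[-0.2,-0.0008,0.026,0,0],[-0.2,-0.0008,0.029,0,0],[-0.2,-0.0008,0.031,0,0],[-0.2,-0.0008,0.033,0,0],[-0.2,-0.0008,0.034,0,0],[-0.2,-0.0008,0.035,0,0],[-0.2,-0.0008,0.036,0,0],[-0.2,-0.0008,0.037,0,0],[-0.2,-0.0008,0.037,0,0],[-0.2,-0.0008,0.037,0,0]]'
python3 look.py 12 wrist scene
```

```text
time_s: 17.55
position: [0.5376, 0.0371, 0.0371]
tool_rot: [[-0.0, 0.001, 1.0], [-0.0, 1.0, -0.001], [-1.0, -0.0, -0.0]]
ft_force: [0.2, 0.2, -1.4]
grip_width: 0.04
17.65 [0.5376323  0.03710098 0.03712555] [ 0.12518013  0.0870903  -1.03659403] [0.03359228 0.0134583  0.03527259]
```

View pics/wrist12.png

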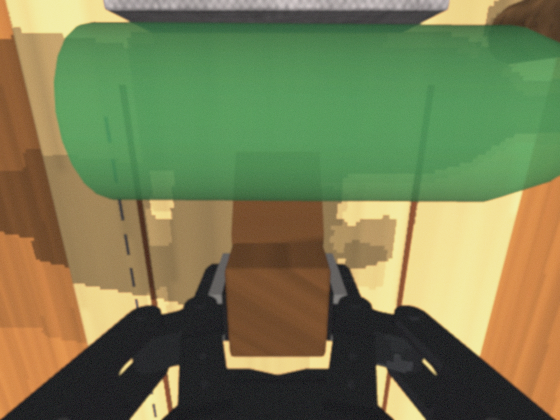

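View pics/scene12.png

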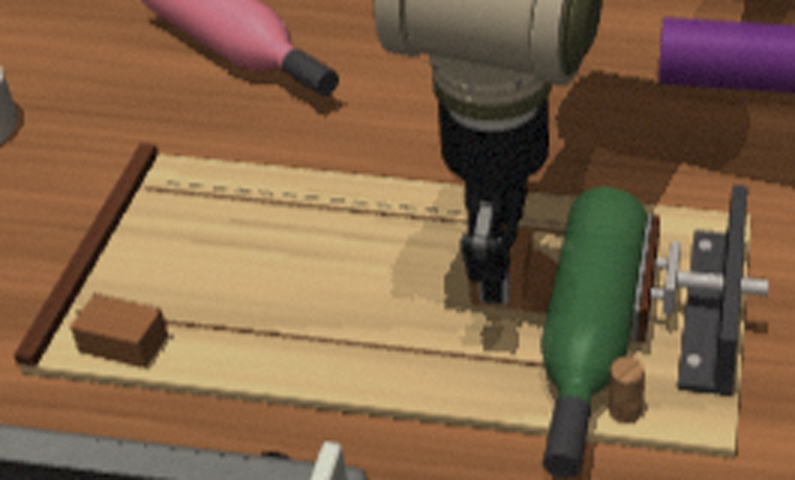

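Fz is about −1.2 N, which is the wedge's weight, so it is hanging just clear of the board. I'll lower it 0.5 mm onto the board and push in slowly.

```bash
python3 -m jog '[[-0.2,0.0005,0,0,0],[-0.2,0.0005,0,0,0],[-0.2,0.0005,0.0005,0,0],[-0.2,0.0005,0.001,0,0],[-0.2,0.0005,0.0015,0,0],[-0.2,0.0005,0.002,0,0],[-0.2,0.0005,0.0025,0,0],[-0.2,0.0005,0.003,0,0],[-0.2,0.0005,0.003,0,0],[-0.2,0.0005,0.003,0,0]]'
python3 look.py 13 wrist
python3 - <<'E'
from w import *
E
```

```text
time_s: 18.65
position: [0.5376, 0.0402, 0.0366]
tool_rot: [[-0.0, 0.001, 1.0], [-0.0, 1.0, -0.001], [-1.0, -0.0, -0.0]]
ft_force: [-1.0, -0.1, -0.7]
grip_width: 0.0397
18.7 [0.53761417 0.04014767 0.03662343] [-0.72612552  0.37944073 -1.40646779] [-0.03253698  0.02184595  0.02988001]
```

View pics/wrist13.png

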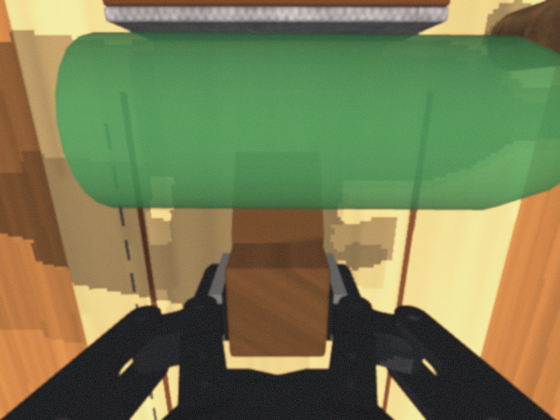

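```bash
python3 - <<'E'
from w import *
print(axis_at(100,33,207),axis_at(470,36,209),"pad",atz("wrist",108,20,.061,m))
E
python3 -m jog '[[-0.2,0.0003,0,0,0],[-0.2,0.0005,0,0,0],[-0.2,0.0005,0.0003,0,0],[-0.2,0.0005,0.0006,0,0],[-0.2,0.0005,0.001,0,0],[-0.2,0.0005,0.001,0,0]]'
python3 -m jog '[[-0.2,0,0.0003,0,0],[-0.2,0,0.0006,0,0],[-0.2,0,0.001,0,0],[-0.2,0,0.001,0,0]]'
```

```text
[0.4712 0.1128 0.043 ] [0.6104 0.1118 0.043 ] pad [0.4886 0.1438 0.061 ]
time_s: 19.3
position: [0.5379, 0.0407, 0.0365]
tool_rot: [[0.001, 0.001, 1.0], [-0.001, 1.0, -0.001], [-1.0, -0.001, 0.001]]
ft_force: [-1.8, -2.3, 5.5]
grip_width: 0.0399
time_s: 19.7
position: [0.5381, 0.0415, 0.0365]
tool_rot: [[0.001, 0.001, 1.0], [-0.001, 1.0, -0.001], [-1.0, -0.001, 0.001]]
ft_force: [-0.8, -4.9, 5.5]
grip_width: 0.0399
```

```bash
python3 look.py 14 wrist scene top
```

```text
19.85 [0.53812061 0.04143629 0.03654725] [-0.81479017 -5.71629076  5.15214937] [-0.77542761  0.21870283  0.02837604]
```

View pics/wrist14.png

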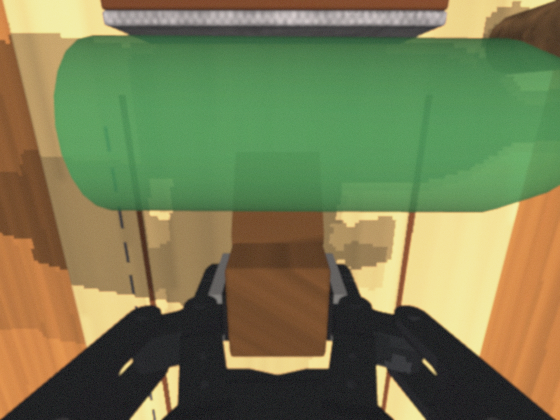

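View pics/scene14.png

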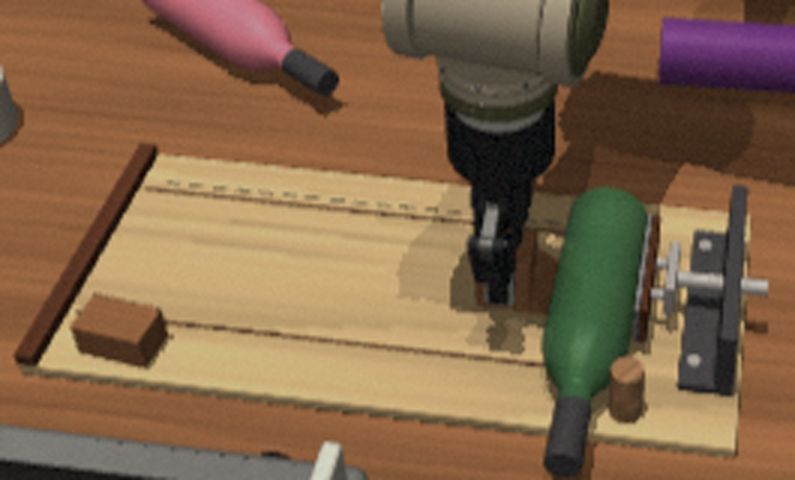

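```bash
python3 -m jog '[[-0.2,0,0.0002,0,0],[-0.2,0,0.0004,0,0],[-0.2,0,0.0004,0,0]]'
python3 look.py 15 scene wrist
cat > pc.py <<'E'
import cv2,numpy as np,sys
def g(k): return cv2.cvtColor(cv2.imread(f"pics/scene{k}.png"),cv2.COLOR_BGR2GRAY).astype(np.float32)
# raw-sized scene0 -> same crop
s0=cv2.imread("pics/scene0.png")[150:310,85:350]
cv2.imwrite("pics/scene00.png",cv2.resize(s0,None,fx=3,fy=3,interpolation=cv2.INTER_CUBIC))
ref=g(12)
R={"cap":(395,475,535,600),"pad":(212,345,632,668),"stop":(180,395,690,775),"base":(180,230,560,655)}
for k in sys.argv[1:]:
    i=g(k)
    print(k,{n:tuple(round(v/3,2) for v in cv2.phaseCorrelate(ref[a:b,c:d].copy(),i[a:b,c:d].copy(),cv2.createHanningWindow((d-c,b-a),cv2.CV_32F))[0]) for n,(a,b,c,d) in R.items()})
E
python3 pc.py 00 7 9 11 12 14 15
python3 - <<'E'
from h import *
for y in (.110,.111): print(proj("scene",[.70,y,.043]),proj("scene",[.54,y+.03,.061]))
E
```

```text
time_s: 20.15
position: [0.5381, 0.0416, 0.0366]
tool_rot: [[0.001, 0.001, 1.0], [-0.002, 1.0, -0.001], [-1.0, -0.002, 0.001]]
ft_force: [-2.2, -6.4, 3.7]
grip_width: 0.0399
20.25 [0.53815247 0.04160912 0.03653277] [-1.6021015  -6.4440947   5.10651445] [-0.95863028  0.29252616  0.01947063]
00 {'cap': (-0.35, 0.23), 'pad': (0.0, 0.17), 'stop': (-0.0, -0.01), 'base': (0.11, 0.07)}
7 {'cap': (0.12, -0.03), 'pad': (-0.12, 0.07), 'stop': (-0.01, 0.01), 'base': (-0.08, -0.13)}
9 {'cap': (0.03, -0.06), 'pad': (-0.02, 0.19), 'stop': (-0.01, 0.0), 'base': (0.03, 0.01)}
11 {'cap': (0.06, -0.02), 'pad': (0.02, 0.18), 'stop': (-0.02, 0.01), 'base': (-0.0, -0.2)}
12 {'cap': (-0.0, 0.0), 'pad': (0.0, 0.17), 'stop': (-0.0, 0.0), 'base': (-0.0, 0.0)}
14 {'cap': (0.04, 0.02), 'pad': (0.09, 0.22), 'stop': (-0.01, 0.01), 'base': (0.04, 0.07)}
15 {'cap': (0.08, 0.01), 'pad': (0.04, 0.19), 'stop': (-0.01, -0.01), 'base': (0.03, -0.0)}
[272.58751331 298.15489795] [296.54446266 236.67055953]
[273.08641702 298.21377618] [296.99343366 236.71779165]
```

```bash
cat > pad.py <<'E'
from h import *
import cv2,sys
np.set_printoptions(precision=4,suppress=True)
m0=env.camera_model("wrist");o=env.observe()
off=np.array(m0["origin"])-o["position"]
# (k, y tcp, z tcp, approx border row)
L=[(4,.0595,.0363,79),(5,.0681,.0363,106),(6,.0692,.0363,109),(7,.0705,.0363,113),(8,.0548,.0363,63),(13,.0402,.0366,7),(14,.0415,.0365,11),(15,.0416,.0365,11)]
for a in sys.argv[1:]:
    k,y,z,r=a.split(",");L.append((k,float(y),float(z),int(r)))
for k,y,z,r in L:
    im=cv2.imread(f"pics/wrist{k}.png").astype(float)
    s=im[:,:,0]-0  # blue: wood low, felt high
    p=s[max(r-5,0):r+6,140:400].mean(1); r0=max(r-5,0)
    d=np.diff(p); i=int(d.argmax())
    if 0<i<len(d)-1:
        a,b,c=d[i-1],d[i],d[i+1]; sub=i+.5*(a-c)/(a-2*b+c)
    else: sub=i
    row=r0+sub+.5
    m=dict(m0); m["origin"]=np.array([.538,y,z])+off
    print(k,round(row,2),"pad border y",atz("wrist",277,row,.061,m)[1].round(5))
E
python3 pad.py
```

```text
4 78.71 pad border y 0.14718
5 105.74 pad border y 0.14788
6 109.58 pad border y 0.14782
7 113.42 pad border y 0.14796
8 63.01 pad border y 0.14688
13 6.12 pad border y 0.14728
14 9.9 pad border y 0.14761
15 10.41 pad border y 0.14759
```

View pics/wrist15.png

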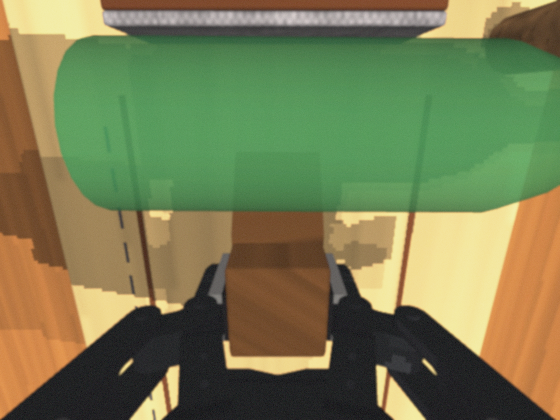

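The pad border reads about 0.1472 when free and 0.1476 now, so it has gone in only about 0.3–0.4 mm. I'll push a little more.

```bash
python3 -m jog '[[-0.2,0,0.0003,0,0],[-0.2,0,0.0006,0,0],[-0.2,0,0.0009,0,0],[-0.2,0,0.0009,0,0],[-0.2,0,0.0009,0,0]]'
python3 look.py 16 wrist scene; python3 pad.py 16,0.0424,0.0365,14|tail -1; python3 -c "
from h import *
print(env.observe()['position'])"
```

```text
time_s: 20.75
position: [0.5383, 0.0423, 0.0366]
tool_rot: [[0.002, 0.001, 1.0], [-0.002, 1.0, -0.001], [-1.0, -0.002, 0.002]]
ft_force: [-0.5, -7.8, 5.0]
grip_width: 0.0394
20.85 [0.53833754 0.04227809 0.03659471] [-0.71705819 -7.41284048  4.43424129] [-1.1660408   0.22417052  0.01143816]
16 11.76 pad border y 0.14803
[0.53833754 0.04227809 0.03659471]
```

```bash
cat > pad2.py <<'E'
from h import *
import cv2,sys
m0=env.camera_model("wrist");o=env.observe();R0=o["tool_rot"]
Rc=R0.T@m0["orientation"]; oc=R0.T@(np.array(m0["origin"])-o["position"])
# k,ytcp,ztcp,row, tool-x y-component
L=[(4,.0595,.0363,79,0),(5,.0681,.0363,106,0),(6,.0692,.0363,109,0),(7,.0705,.0363,113,0),(8,.0548,.0363,63,0),(13,.0402,.0366,7,0),(14,.0415,.0365,11,-.001),(15,.0416,.0365,11,-.0015),(16,.0423,.0366,14,-.002)]
for a in sys.argv[1:]:
    k,y,z,r,t=a.split(",");L.append((k,float(y),float(z),int(r),float(t)))
for k,y,z,r,t in L:
    im=cv2.imread(f"pics/wrist{k}.png").astype(float);s=im[:,:,0]
    r0=max(r-5,0);d=np.diff(s[r0:r+6,140:400].mean(1));i=int(d.argmax())
    sub=i+.5*(d[i-1]-d[i+1])/(d[i-1]-2*d[i]+d[i+1]) if 0<i<len(d)-1 else i
    x=np.array([0,t,-1.]);x/=np.linalg.norm(x);zz=np.array([1.,0,0]);R=np.stack([x,np.cross(zz,x),zz],1)
    m=dict(m0);m["origin"]=np.array([.538,y,z])+R@oc;m["orientation"]=R@Rc
    print(k,round(r0+sub+.5,2),atz("wrist",277,r0+sub+.5,.061,m)[1].round(5))
E
python3 pad2.py; python3 -c "
from h import *
print(env.observe()['tool_rot'][:,0])"
```

```text
4 78.71 0.14714
5 105.74 0.14783
6 109.58 0.14777
7 113.42 0.14791
8 63.01 0.14685
13 6.12 0.14727
14 9.9 0.1476
15 10.41 0.14757
16 11.76 0.14795
[ 0.00173677 -0.00193026 -0.99999663]
```

View pics/scene16.png

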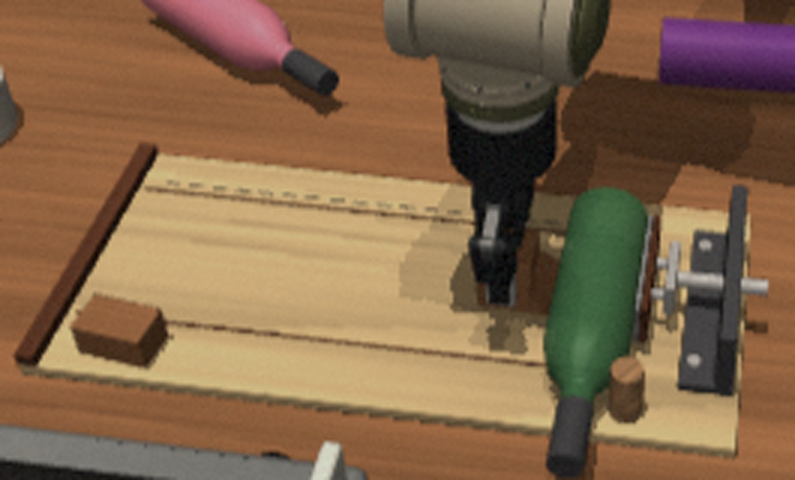

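```bash
python3 -m jog '[[-0.2,0,0.0002,0,0],[-0.2,0,0.0004,0,0],[-0.2,0,0.0004,0,0]]'
python3 -m jog '[[-0.1,0,0,0,0],[0,0,0,0,0],[0.1,0,0,0,0],[0.3,0,0,0,0],[0.3,0,0,0,0]]'
python3 look.py 17 wrist scene
```

```text
time_s: 21.15
position: [0.5384, 0.0425, 0.0366]
tool_rot: [[0.002, 0.001, 1.0], [-0.002, 1.0, -0.001], [-1.0, -0.002, 0.002]]
ft_force: [0.4, -9.0, 4.5]
grip_width: 0.04
time_s: 21.65
position: [0.5376, 0.0441, 0.036]
tool_rot: [[-0.0, 0.0, 1.0], [0.0, 1.0, -0.0], [-1.0, 0.0, -0.0]]
ft_force: [-0.3, -0.0, 0.5]
grip_width: 0.0556
21.75 [0.53759082 0.04399259 0.03602409] [-0.1457635   0.32179781 -0.42715909] [ 0.04218052 -0.01520647 -0.01572027]
```

View pics/wrist17.png

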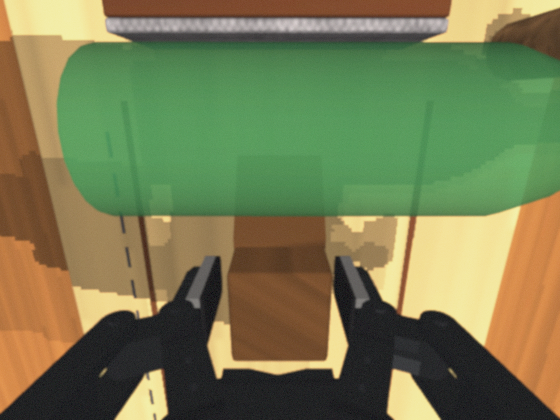

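```bash
python3 pad2.py 17,0.044,0.036,18,0|tail -1;python3 - <<'E'
from w import *
print(axis_at(100,42,215),axis_at(470,43,216))
W=lambda u,v,z:atz("wrist",u,v,z,m)
a,b=W(231,249,.062),W(330,250,.062);c,d=W(231,359,.062),W(327,359,.062);print(a,b,c,d,(a+b+c+d)/4)
E
```

```text
17 17.57 0.14807
[0.4709 0.1137 0.043 ] [0.6104 0.1132 0.043 ]
[0.521  0.0745 0.062 ] [0.5567 0.074  0.062 ] [0.5186 0.0243 0.062 ] [0.5581 0.0243 0.062 ] [0.5386 0.0493 0.062 ]
```

Released: the pad stays pressed in about 0.9 mm, or roughly 2 N, and the bottle is square to about 0.004 rad. I'll lift clear and check.

```bash
python3 -m jog '[[0.5,-0.005,0,0,0],[0.5,-0.02,0,0,0],[0.5,-0.045,0,0,0],[0.5,-0.08,0,0,0],[0.5,-0.12,0,0,0],[0.5,-0.16,-0.03,0,0],[0.5,-0.18,-0.06,0,0],[0.5,-0.18,-0.06,0,0],[0.5,-0.18,-0.06,0,0],[0.5,-0.18,-0.06,0,0],[0.5,-0.18,-0.06,0,0]]'
python3 look.py 18 wrist scene top
```

```text
time_s: 22.85
position: [0.5372, -0.0152, 0.2151]
tool_rot: [[-0.002, -0.0, 1.0], [0.001, 1.0, 0.0], [-1.0, 0.001, -0.002]]
ft_force: [1.0, -0.4, -0.2]
grip_width: 0.064
23.0 [ 0.53745151 -0.01558482  0.21557893] [ 0.78242774 -0.26990963 -0.10601203] [-0.00603682 -0.00553913  0.04519577]
```

View pics/wrist18.png

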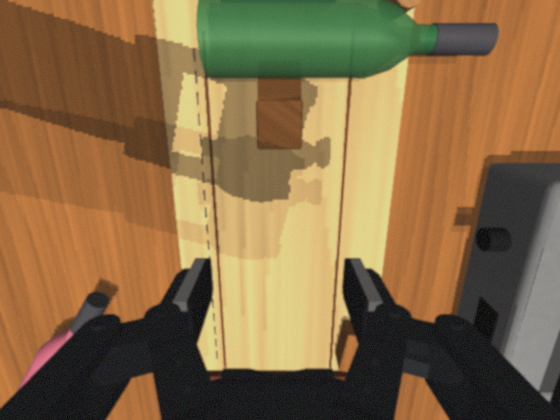

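View pics/scene18.png

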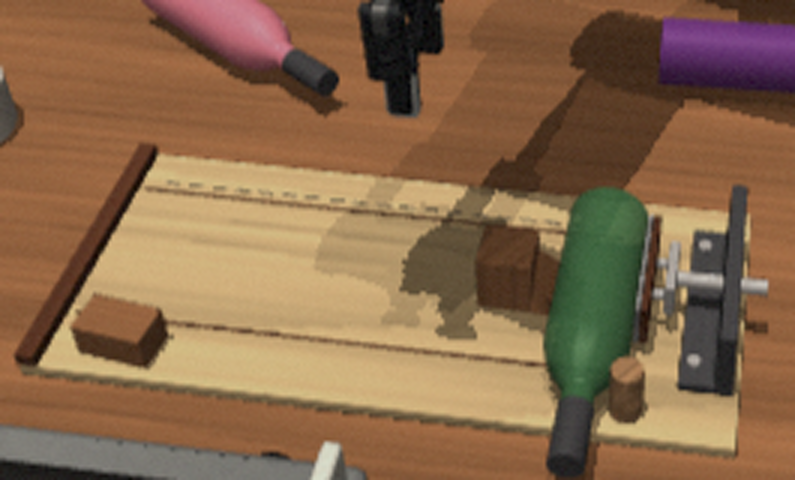

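The wedge is under the bottle and everything else is undisturbed. I'll take one closer look from above to see whether the pad is still pressed in.

```bash
python3 -m jog '[[0.5,0.02,0.03,0,0],[0.5,0.05,0.06,0,0],[0.5,0.07,0.085,0,0],[0.5,0.07,0.085,0,0],[0.5,0.07,0.085,0,0],[0.5,0.07,0.085,0,0],[0.5,0.07,0.085,0,0]]'
python3 look.py 19 wrist scene
```

```text
time_s: 23.7
position: [0.5381, 0.068, 0.147]
tool_rot: [[0.002, 0.002, 1.0], [-0.0, 1.0, -0.002], [-1.0, -0.0, 0.002]]
ft_force: [-0.3, 0.3, -0.2]
grip_width: 0.0638
23.8 [0.53793931 0.06815539 0.14671843] [0.06456358 0.44506522 0.02360561] [-2.49838113e-05  5.46811529e-03  4.22680115e-03]
```

View pics/wrist19.png

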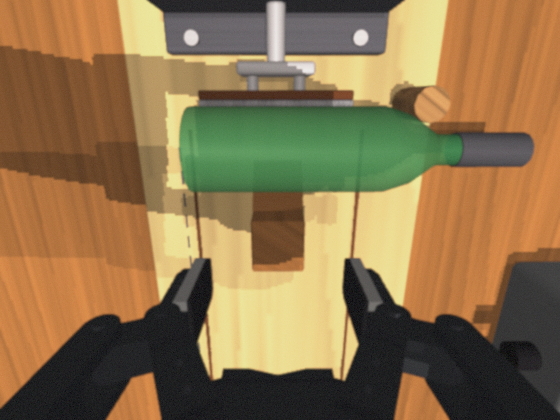

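```bash
python3 pad2.py 19,0.0681,0.1468,99,0|tail -1;python3 - <<'E'
from w import *
print(axis_at(195,107,191),axis_at(380,107,191))
W=lambda u,v,z:atz("wrist",u,v,z,m)
c=[W(*p,.062) for p in [(252,211),(304,209),(303,270),(252,271)]];print(c,sum(c)/4)
print("cork",W(432,104,.057),"base/neck",W(181,150,.043),W(532,150,.043))
print(env.observe()['tool_rot'][:,0])
E
```

```text
19 99.47 0.14844
[0.4781 0.1134 0.043 ] [0.6134 0.1131 0.043 ]
[array([0.52  , 0.0726, 0.062 ]), array([0.5572, 0.074 , 0.062 ]), array([0.5577, 0.0244, 0.062 ]), array([0.5187, 0.0237, 0.062 ])] [0.5384 0.0487 0.062 ]
cork [0.64   0.1454 0.057 ] base/neck [0.4678 0.1133 0.043 ] [0.7248 0.1126 0.043 ]
[ 0.0012 -0.0002 -1.    ]
```

```bash
python3 -m jog '[[0.5,-0.05,-0.02,0,0],[0.5,-0.1,-0.05,0,0],[0.5,-0.1,-0.05,0,0],[0.5,-0.1,-0.05,0,0],[0.5,-0.1,-0.05,0,0]]'; python3 -c "
from rig import env
print(env.close_job())"
```

```text
time_s: 24.3
position: [0.5371, 0.0191, 0.245]
tool_rot: [[-0.002, 0.001, 1.0], [0.001, 1.0, -0.001], [-1.0, 0.001, -0.002]]
ft_force: [-0.2, 0.2, -0.6]
grip_width: 0.064
the job is handed in; nothing more can be done
None
```

The bottle is held between the pad and the wedge, and I handed the job in at about 24 s with the gripper open and clear. With two fingertips on its side, I rolled it square onto the pad at about 4 N and eased off. I then slid the wedge under it, thin edge first, and let go.

**Last checks, gripper clear of everything:**
- **Bottle:** its axis is at y ≈ 0.113 and square to the board within about 0.005 rad.
- **Wedge:** it stayed under the bottle, in line with the pad.
- **Other items:** the cork measured where it was before the job, and the offcut looked unmoved in the pictures. I didn't re-measure the standing bottle or the tumbler; the arm didn't go near them after the first move.

**Less certain:**
- **Pad press:** the pad is in by about 0.9–1.2 mm, or 2–3 N. I worked this out from how far its edge moved in the wrist pictures, to only about 0.3 mm. The two readings after letting go differed by about 0.4 mm, and the comparison of scene pictures was too coarse to settle it.
- **Wedge lifted briefly:** partway through the slide it hung just clear of the board, so I set it back down before it touched the bottle.

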